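Re-gate the pull-and-turn gear selector and lock it

ROBOT

A 7-joint arm with a two-finger parallel gripper is mounted at the origin on the work surface. World frame = base frame: x ahead of the robot, y to its left, z up, the work surface at z = 0. Lengths are in m, angles in rad, forces in N, time in s.
With the tool pointing down it reaches from about 0.425 to 0.925 m from the base axis. Payload 6.8 kg.
Tool frame: the origin (TCP) lies at the very end of the fingers, on their centre line; the grasp point (between the pads) lies 19 mm behind it; z points along the fingers, y is the line along which they close (so a half turn about z gives the same grasp; the last joint's range is limited). The gripper opens to 85 mm and grips with 20 to 120 N. Pads are 22 mm wide; open, the fingers measure 114 mm over their backs; the gripper's body (76 mm by 85 mm) begins 54 mm behind the grasp point. The pads swing forward as they close: fully open they stand 13 mm farther back than shut.
Start: joints at [-1.421, 0.477, 0.022, 1.555, -0.011, 1.109, -0.083], TCP at [0.172, 0.653, 0.231] pointing down, gripper open.
Joint ranges: [-2.96, 2.96], [-0.34, 2.1], [-1.41, 1.46], [0.24, 2.44], [-1.37, 4.51], [0.17, 1.92], [-2.96, 2.96]. Speed limits (rad/s): [2.39, 2.39, 3.14, 3.14, 3.14, 3.14, 3.14].

INTERFACE

Orientations are given as a unit quaternion [w, x, y, z].
In Python, from station import bot gives the robot as it stands. The module is installed in compiled form; this text tells all that it offers.
- The arm moves only by the shell command python3 -m jog 'ROWS' [OPENING] [FORCE]. ROWS is JSON, a list of rows, each a list of 4 numbers: the shift along the tool's x, y, z in cm, then the turn about the tool's z in rad. In form: [[x, y, z, spin], ...]. A call has 1 to 20 rows; each row is the pose to reach, as a shift and turn from the pose commanded when the call began, along the tool's axes at that moment; what a row does not reach only later rows make up. A row lasts 1/12 s, in which the tool goes at most 41.7 mm and 7.16 degrees, less where a joint would pass 70% of its speed; a pose out of reach is approached as far as the arm can. A call with a gripper value outside its range is refused whole. OPENING is the closure, from -1 (fully open) to 1 (shut), set as the call begins (- or left out, the last holds). The fingers move at their own pace and stop on an object; FORCE is the grip in N (left out, the last holds). Time passes only in rows, so rows that repeat a pose let the fingers close. It gives the time, the measured TCP pose, the force, the opening and the grip force at its end, in the units of the state.
- bot.get_obs(): the state, without advancing time (a new reading comes with each control period).
- bot.read_camera(name): name is "scene" or "top" or "wrist"; returns a dict with "pixels" (384x512x3 uint8, red, green, blue), "depth" (384x512 float32, m along the optical axis (not along the pixel's ray), 0 where there is no reading), "fovy" (degrees; the focal length in pixels is half the picture's height over the tangent of half this angle, whatever the lens; pixels are square), "cx", "cy" (the principal point, pixels), "distortion" ([k1, k2, p1, p2, k3] as OpenCV has them; the pictures are not rectified), "pose" (4x4, takes a point from camera to world coordinates). Camera axes: x right, y down, z forward; pixel columns grow to the right and rows downward; lengths in m; the calibration is good to about 2 mm. A picture is of the moment at which its call begins.
- bot.hand_in(): hands the job in; it is judged then, once.
The state is a dict: "t": time; "q": joint angles; "joint_vel": joint speeds; "joint_torque": joint torques, N m; "eef_pos": TCP position; "tool_rot": TCP orientation; "contact_force": force on the tool from outside, world axes, zero at the start; "torque": the same for the moment, N m; "gripper_width": opening from 0.0 (shut) to 1.0 (fully open); "grasp_force": force on a finger pad.
Only numpy, scipy, OpenCV 4.12 (cv2) and the standard library are available. Lean on these libraries where they do the work, as an engineer would, in place of code of your own. Each camera call takes 0.05 s, during which the arm holds its last target. There are 200 camera calls.

TASK

On the grey drive unit, pull the gear selector knob up against its spring, turn it to the gate marked by the tall stud and let it drop fully home in that gate's detent, which must be found by feel because the marks are only rough. Then slide the steel keeper fully home over the knob's skirt to lock it. Be gentle: never force the knob while its key is caught or pressed on the hidden ring, never ram the keeper against the skirt, leave everything else where it is, and let go at the end.

Things in the scene. Friction and masses are not known exactly. Their poses are not given: they have to be found in the camera images.
- unit: The grey geared drive unit, a fixed box 200 x 200 x 90 mm with a motor can (72 mm thick, 70 mm long) on its -y side. Origin on the table directly under the selector's turning axis; the box runs from x -80 to +120 mm and y -100 to +100 mm; its flat deck is 90 mm above the origin; z is up. Its -x side (output shaft) faces the robot at yaw 0.
- selector_grip (a point): Middle of the selector's black bar grip, on the turning axis. The bar is 40 mm long (along the point's x, which points away from the pointer), 14 mm thick (y), 32 mm high, standing on a round aluminium skirt, radius 38 mm, 6 mm thick. With the selector fully down this point is 123 mm above the table, the bar's top 139 mm, the skirt's top 107 mm.
- pointer_tip (a point): End of the pointer rib on the skirt's rim, 38 mm from the turning axis, on the line of the bar grip, towards the point's -x. Directly below, hidden under the skirt, is the single key (7 mm wide, at 28 mm radius, reaching 9 mm below the skirt).
- selector_lift (a joint): How far the selector is pulled up, m: 0 fully down, 0.016 at the upper stop. A spring pulls it down (about 5 N when down, about 12 N at the top, dragging a little when moved fast). The key leaves its slot at 0.008 and then rides on the hidden ring at 0.008 when let go over a land between slots.
- selector (a joint): Turn about the upright axis, rad, counter-clockwise from above positive; 0: pointer to the unit's -x. Range -1.3 to 1.3, light friction. Starts down in a wide neutral slot, near 0. Two gates, narrow slots in a hidden ring, lie near +1 and -1. Let go, the knob rides at lift 0.008 and drops to 0 over a slot (0.04 rad play each way). Over 25 N between key and ring, sideways or down, spoils it.
- tall_stud: Steel stud fixed on the deck, 8 mm thick, 14 mm high: roughly marks the wanted gate, left or right of neutral. Origin: centre of its foot, 54 mm from the selector's axis, at joint angle +1.0 or -1.0. The real slot's centre lies anywhere within 0.17 rad to either side of the stud's direction (same shift at both studs) and must be felt for.
- flat_stud: Flat steel disc fixed on the deck, 16 mm across, 3 mm high: marks the other gate, not wanted. Origin at the centre of its underside.
- keeper_grip (a point): Middle of the upright steel thumb piece of the keeper: 12 mm along the unit's x, 20 mm along y, 26 mm high, its top 11 mm above this point (this point is 133.5 mm above the table, with the keeper's flat slide, 9 mm thick, 20 mm wide, top 118.5 mm, below it). The keeper lies on the selector's +x side; the thumb piece is 87 mm from the selector's axis when withdrawn and 69 mm when home.
- keeper (a joint): Travel of the keeper towards the selector (along the unit's -x), m: 0 fully withdrawn, 0.018 fully home at its stop, its nose 18 mm further in and 11 mm over the skirt. Friction about 2 N; stays where it is left. Unless the selector is fully down its nose meets the skirt's rim at about 0.007.
- spacer_ring: Steel ring, 30 mm across, 8 mm high, lying loose on the deck; leave alone. Origin under its centre.
- pinion: Brass disc, 22 mm across, 12 mm high, loose on the deck; leave alone. Origin under its centre.
- screwdriver: Screwdriver, 190 mm, lying on the table; leave alone.
- outrunner: Small round motor, 42 mm across, 43 mm high, on the table; leave alone. Origin under its centre.
- meter: Grey hand meter, 150 x 78 x 36 mm, on the table; leave alone. Origin under its centre.
- mug: White mug, 80 mm across, 95 mm high; leave alone. Origin under its centre.
- parts_tray: Clear divided tray, 140 x 100 x 45 mm; leave alone. Origin under its centre.

How it is judged:
By the outcome, as a careful person would: the job done as asked, in the order asked, and still so for the second after the job is handed in, with the robot touching nothing.
It also fails if it takes over 64 s, if anything falls off the work surface, if the arm or the gripper's body presses on something with over 40 N, if the wrist force passes 120 N, or if a joint passes its speed limit or range.

## Working session

There is one attempt and no reset: what is moved stays moved. The work goes in short steps, Python scripts to look and compute and a shell command to move; the robot and the scene stay as the last step left them, time stands still between calls to the robot, and variables do not carry over. Pictures are saved under pics/ and viewed, at most 10 in all, crops included, and the job is handed in when it is done.

```bash
mkdir -p pics
cat > h.py <<'E'
import numpy as np, cv2
from station import bot
def K(c):
    f=c["pixels"].shape[0]/2/np.tan(np.radians(c["fovy"])/2)
    return np.array([[f,0,c["cx"]],[0,f,c["cy"]],[0,0,1.]])
def ray(c,px):
    u=cv2.undistortPoints(np.array(px,float).reshape(-1,1,2),K(c),np.array(c["distortion"],float)).reshape(-1,2)
    d=np.c_[u,np.ones(len(u))]@np.array(c["pose"])[:3,:3].T
    return np.array(c["pose"])[:3,3],d
def plane(c,px,z):
    o,d=ray(c,px); return o+d*((z-o[2])/d[:,2])[:,None]
def world(c,px):
    o,d=ray(c,px); return np.array([o+dd*c["depth"][int(round(p[1])),int(round(p[0]))] for p,dd in zip(px,d)])
E
python3 - <<'E'
from h import *
import pickle
for n in("top","scene"):
    c=bot.read_camera(n); pickle.dump(c,open(n+".pkl","wb")); cv2.imwrite(f"pics/{n}.png",c["pixels"][...,::-1]); print(n,c["fovy"],np.round(c["pose"],3).tolist())
o=bot.get_obs();print({k:np.round(v,3).tolist() for k,v in o.items()})
E
```

```text
top 51.04432138526611 [[-0.016, -0.996, 0.084, 0.428], [-1.0, 0.016, 0.01, -0.0], [-0.012, -0.083, -0.996, 1.378], [0.0, 0.0, 0.0, 1.0]]
scene 47.195576636344256 [[-0.876, 0.398, -0.273, 0.908], [0.483, 0.729, -0.486, 0.63], [0.005, -0.557, -0.83, 1.157], [0.0, 0.0, 0.0, 1.0]]
{'t': 0.1, 'q': [-1.421, 0.478, 0.022, 1.556, -0.012, 1.109, -0.083], 'joint_vel': [-0.001, -0.003, 0.001, -0.005, -0.001, 0.001, -0.0], 'joint_torque': [0.004, -59.776, 1.614, -28.195, 0.013, 0.005, -0.0], 'eef_pos': [0.172, 0.652, 0.23], 'tool_rot': [-0.0, 0.129, 0.992, -0.001], 'contact_force': [-0.473, -0.318, -0.131], 'torque': [-0.026, 0.002, -0.003], 'grasp_force': 0.0, 'gripper_width': 0.999}
```

View pics/top.png

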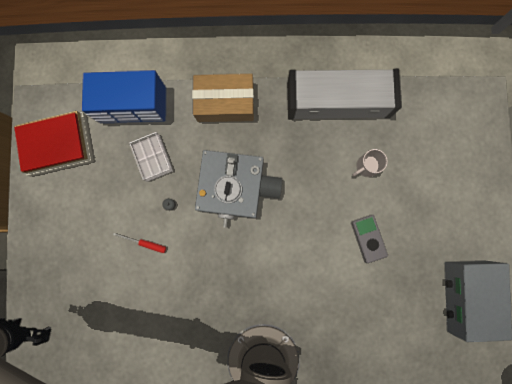

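View pics/scene.png

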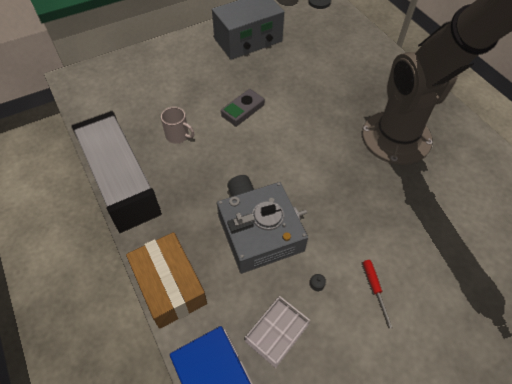

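The top view shows the drive unit around (230,185), with the selector at (228,189) and the keeper above it at (232,165). The output shaft is at (227,220), towards the robot. I'll zoom in for the studs.

Run:
```python
from h import *
import pickle
t=pickle.load(open("top.pkl","rb"));s=pickle.load(open("scene.pkl","rb"))
a=cv2.resize(t["pixels"][140:230,185:285],None,fx=4,fy=4,interpolation=2);b=cv2.resize(s["pixels"][170:270,210:310],None,fx=4,fy=4,interpolation=2)
a=cv2.copyMakeBorder(a,0,40,0,0,0)
cv2.imwrite("pics/crop.png",np.hstack([a,b])[...,::-1])
print(plane(t,[[228,189],[232,165]],[.107,.1445][0]))
```

```text
[[0.56800468 0.10262452 0.107     ]
 [0.64502118 0.08910135 0.107     ]]
```

View pics/crop.png

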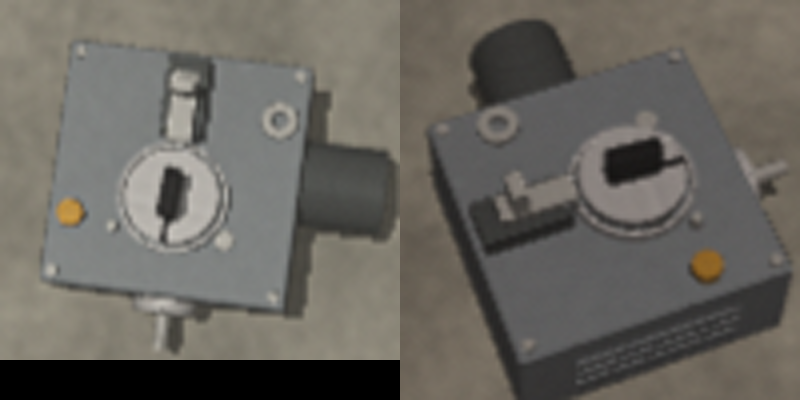

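The small tall stud is at top-crop (112,226), on the +y side, so I want joint angle −1. The flat disc is at (224,240), the ring at (280,120) and the pinion at (70,211). Next I'll measure the unit's pose.

Run:
```python
from h import *
import pickle
from scipy.spatial.transform import Rotation as R
t=pickle.load(open("top.pkl","rb"));s=pickle.load(open("scene.pkl","rb"))
T=lambda x,y:[185+x/4-.4,140+y/4-.4]; S=lambda x,y:[210+(x-400)/4-.4,170+y/4-.4]
sc=plane(t,[T(80,50),T(303,75),T(273,297),T(52,270)],.09); c=sc.mean(0)
d=(sc[0]-sc[1])+(sc[3]-sc[2]); yaw=np.arctan2(-d[0],d[1]); d2=(sc[0]-sc[3])+(sc[1]-sc[2]); print("yaw",yaw,np.arctan2(d2[1],d2[0]),np.linalg.norm(d)/2,np.linalg.norm(d2)/2)
ax=c[:2]-.02*np.array([np.cos(yaw),np.sin(yaw)]);print("axis from box",ax)
for n,a,b,z in[("skirt",T(173,194),S(634,173),.107),("knobtop",T(173,189),S(634,150),.139),("tall",T(113,225),S(697,215),.104),("flat",T(224,240),S(646,120),.093),("thumb",T(185,78),S(515,184),.1445)]:
    p=plane(t,[a],z)[0];q=plane(s,[b],z)[0]
    r=p[:2]-ax; M=np.array([[np.cos(yaw),np.sin(yaw)],[-np.sin(yaw),np.cos(yaw)]])
    print(n,p.round(4),q.round(4),"unit",(M@r).round(4),(M@(q[:2]-ax)).round(4),world(t,[a]).round(3),world(s,[b]).round(3))
```

```text
yaw -0.13450241282431907 -0.1393519863123479 0.18105339055729483 0.18117755532622062
axis from box [0.57059122 0.10392635]
skirt [0.5709 0.1031 0.107 ] [0.5702 0.1048 0.107 ] unit [ 0.0004 -0.0008] [-0.0005  0.0008] [[0.568 0.101 0.135]] [[0.574 0.11  0.118]]
knobtop [0.5712 0.1004 0.139 ] [0.5715 0.1051 0.139 ] unit [ 0.0011 -0.0034] [0.0007 0.0013] [[0.571 0.1   0.141]] [[0.571 0.104 0.138]]
tall [0.5472 0.1515 0.104 ] [0.548 0.153 0.104] unit [-0.0296  0.044 ] [-0.029   0.0456] [[0.547 0.151 0.105]] [[0.548 0.153 0.103]]
flat [0.5347 0.0636 0.093 ] [0.5362 0.0637 0.093 ] unit [-0.0302 -0.0448] [-0.0287 -0.0445] [[0.534 0.063 0.097]] [[0.536 0.063 0.091]]
thumb [0.6572 0.0899 0.1445] [0.656  0.0929 0.1445] unit [ 0.0877 -0.0023] [0.0861 0.0005] [[0.657 0.09  0.146]] [[0.655 0.091 0.141]]
```

```bash
python3 -m jog '[[-52.6,-42.9,0,-0.07],[-52.6,-42.9,0,-0.07],[-52.6,-42.9,0,-0.07],[-52.6,-42.9,0,-0.07],[-52.6,-42.9,0,-0.07],[-52.6,-42.9,0,-0.07],[-52.6,-42.9,0,-0.07],[-52.6,-42.9,0,-0.07],[-52.6,-42.9,0,-0.07],[-52.6,-42.9,0,-0.07],[-52.6,-42.9,0,-0.07],[-52.6,-42.9,0,-0.07],[-52.6,-42.9,0,-0.07],[-52.6,-42.9,0,-0.07],[-52.6,-42.9,0,-0.07],[-52.6,-42.9,0,-0.07],[-52.6,-42.9,0,-0.07],[-52.6,-42.9,0,-0.07],[-52.6,-42.9,0,-0.07],[-52.6,-42.9,0,-0.07]]' 0.3 20
python3 - <<'E'
from h import *
import pickle
c=bot.read_camera("wrist"); pickle.dump(c,open("w1.pkl","wb")); cv2.imwrite("pics/w1.png",c["pixels"][...,::-1])
o=bot.get_obs();print({k:np.round(o[k],3).tolist() for k in("t","q","eef_pos","tool_rot","gripper_width")})
E
```

```text
t: 1.77
eef_pos: [0.5704, 0.1053, 0.2309]
tool_rot: [-0.001, 0.093, 0.996, 0.0]
contact_force: [-0.1, 0.2, -0.6]
gripper_width: 0.352
grasp_force: 0.0
{'t': 1.817, 'q': [-0.521, 0.327, 0.291, 1.804, -0.109, 1.027, 1.197], 'eef_pos': [0.57, 0.106, 0.231], 'tool_rot': [-0.001, 0.092, 0.996, 0.0], 'gripper_width': 0.355}
```

View pics/w1.png

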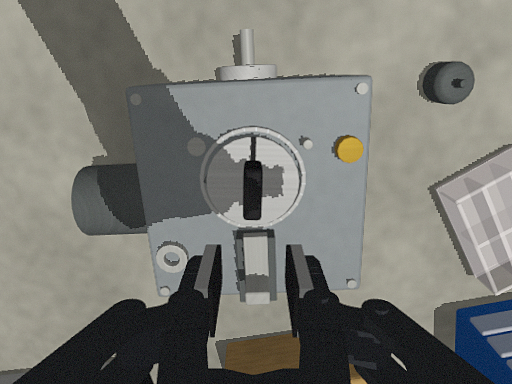

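The wrist view shows the bar grip at (252,190), upright, with the pointer at (254,148). The tall stud is at (308,144), on the pinion's side, and the flat one at (197,147). The fingers straddle left and right, so they match the bar's thickness.

Run:
```python
from h import *
import pickle
c=pickle.load(open("w1.pkl","rb")); im=c["pixels"]; d=c["depth"]
m=np.zeros(d.shape,np.uint8); m[150:228,225:285]=1
ys,xs=np.nonzero((im.max(2)<60)&(m>0))
P=world(c,np.c_[xs,ys].astype(float)); k=(P[:,2]>.134)&(P[:,2]<.144); Q=plane(c,np.c_[xs,ys].astype(float)[k],.139)[:,:2]
r=cv2.minAreaRect((Q*1000).astype(np.float32)); print("bar",r,k.sum(),np.median(P[k,2]))
l=[[254,138],[252,190],[308,144],[197,147]]
print(plane(c,[l[0]],.107),plane(c,[l[2]],.104),plane(c,[l[3]],.093))
b=cv2.boxPoints(r);print(b.round(1).tolist())
yaw=-.137;tip=plane(c,[l[0]],.107)[0,:2]-np.array([.5706,.1040]);print("pointer angle",np.arctan2(-tip[1],-tip[0])-yaw, np.linalg.norm(tip))
```

```text
bar ((570.1243896484375, 105.65122985839844), (13.057894706726074, 39.23004913330078), 78.7815933227539) 927 0.1387787464093885
[[0.53587259 0.11364299 0.107     ]] [[0.54900698 0.15481788 0.104     ]] [[0.53691178 0.06544663 0.093     ]]
[[549.5999755859375, 103.0999984741211], [588.0999755859375, 95.4000015258789], [590.5999755859375, 108.19999694824219], [552.2000122070312, 115.9000015258789]]
pointer angle -0.13385282158397743 0.03604137088349011
```

```bash
python3 -m jog '[[0,0,3,0],[0,0,6,0],[0,0,9,0],[0,0,10,0],[0,0,11,0],[0,0,11.4,0],[0,0,11.7,0],[0,0,11.7,0],[0,0,11.7,0]]' 
python3 -m jog '[[0,0,0,0],[0,0,0,0],[0,0,0,0],[0,0,0,0],[0,0,0,0],[0,0,0,0]]' 0.8 20
python3 -c "
from station import bot;import numpy as np
o=bot.get_obs();print({k:np.round(o[k],4).tolist() for k in('t','q','eef_pos','tool_rot','contact_force','torque','gripper_width','grasp_force')})"
```

```text
t: 2.57
eef_pos: [0.5721, 0.104, 0.1154]
tool_rot: [0.001, 0.094, 0.996, 0.0]
contact_force: [-0.6, 0.2, -0.4]
gripper_width: 0.347
grasp_force: 0.0
t: 3.07
eef_pos: [0.5721, 0.1041, 0.1154]
tool_rot: [0.001, 0.094, 0.996, 0.001]
contact_force: [0.1, 1.3, 6.3]
gripper_width: 0.159
grasp_force: 26.4
{'t': 3.0667, 'q': [-0.4861, 0.4683, 0.258, 1.9009, -0.1633, 0.7907, 1.2432], 'eef_pos': [0.5721, 0.1041, 0.1154], 'tool_rot': [0.0008, 0.0938, 0.9956, 0.0005], 'contact_force': [0.0771, 1.2686, 6.3418], 'torque': [0.1377, 0.2536, -0.0166], 'gripper_width': 0.1591, 'grasp_force': 26.3557}
```

```bash
python3 -m jog '[[0,0,-0.2,0],[0,0,-0.4,0],[0,0,-0.6,0],[0,0,-0.8,0],[0,0,-1.0,0],[0,0,-1.2,0],[0,0,-1.3,0],[0,0,-1.3,0],[0,0,-1.3,0]]' 0.8 35
cat > st.py <<'E'
from h import *
import pickle,sys
c=bot.read_camera("wrist"); pickle.dump(c,open("w.pkl","wb"))
if len(sys.argv)>1: cv2.imwrite("pics/%s.png"%sys.argv[1],c["pixels"][...,::-1])
yy,xx=np.mgrid[60:300:2,120:400:2]; px=np.c_[xx.ravel(),yy.ravel()].astype(float)
P=world(c,px); r=np.hypot(P[:,0]-.571,P[:,1]-.1045)
k=(r>.022)&(r<.034)&(P[:,2]>.098)&(P[:,2]<.128)
# upper/near side only: towards -x, clear of fingers
b=(P[:,0]<.56)&k
print("skirt z",np.median(P[k,2]).round(4),np.median(P[b,2]).round(4),k.sum(),b.sum())
dk=(r>.045)&(r<.09)&(P[:,2]>.08)&(P[:,2]<.1);print("deck z",np.median(P[dk,2]).round(4))
o=bot.get_obs();print({k:np.round(o[k],3).tolist() for k in('t','eef_pos','tool_rot','contact_force','torque','gripper_width','grasp_force')}); print("q7",o["q"][6])
E
python3 st.py lift
```

```text
t: 3.82
eef_pos: [0.5719, 0.1041, 0.1267]
tool_rot: [0.001, 0.094, 0.996, 0.0]
contact_force: [6.4, 2.1, -10.7]
gripper_width: 0.157
grasp_force: 34.9
skirt z 0.1183 0.1183 1329 807
deck z 0.0902
{'t': 3.867, 'eef_pos': [0.572, 0.104, 0.127], 'tool_rot': [0.001, 0.094, 0.996, 0.0], 'contact_force': [6.145, 1.751, -9.767], 'torque': [0.398, -1.327, -0.021], 'gripper_width': 0.152, 'grasp_force': 34.878}
q7 1.2377699483584839
```

View pics/lift.png

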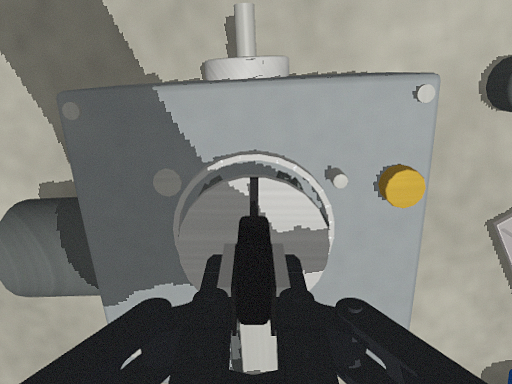

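```bash
python3 -m jog '[[-0.1,0,0,0],[-0.1,0,0,0.05],[-0.1,0,0,0.1],[-0.1,0,0,0.1]]'
python3 -m jog '[[0,0,0,0.08],[0,0,0,0.16],[0,0,0,0.24],[0,0,0,0.32],[0,0,0,0.4],[0,0,0,0.47],[0,0,0,0.54],[0,0,0,0.58],[0,0,0,0.58],[0,0,0,0.58]]'
python3 st.py
```

```text
t: 4.2
eef_pos: [0.5719, 0.104, 0.1264]
tool_rot: [-0.0, 0.144, 0.99, -0.0]
contact_force: [4.2, 2.1, -10.3]
gripper_width: 0.155
grasp_force: 34.9
t: 5.03
eef_pos: [0.5717, 0.1036, 0.1267]
tool_rot: [-0.001, 0.419, 0.908, -0.0]
contact_force: [1.9, 1.7, -9.7]
gripper_width: 0.157
grasp_force: 34.9
skirt z 0.1183 0.1183 1326 768
deck z 0.0902
{'t': 5.083, 'eef_pos': [0.572, 0.104, 0.127], 'tool_rot': [-0.001, 0.419, 0.908, -0.0], 'contact_force': [2.187, 2.242, -10.186], 'torque': [0.364, -0.568, 0.013], 'gripper_width': 0.154, 'grasp_force': 34.874}
q7 0.6589329160375456
```

```bash
python3 -m jog '[[0,0,0.1,0],[0,0,0.2,0],[0,0,0.28,0],[0,0,0.28,0],[0,0,0.28,0]]'
python3 -m jog '[[0,0,0,0],[0,0,0,0],[0,0,0,0],[0,0,0,0]]' 0.63 20
python3 st.py
```

```text
t: 5.5
eef_pos: [0.5717, 0.1036, 0.1243]
tool_rot: [-0.001, 0.42, 0.907, -0.0]
contact_force: [0.3, 1.5, -9.4]
gripper_width: 0.151
grasp_force: 35.0
t: 5.83
eef_pos: [0.5731, 0.1033, 0.1254]
tool_rot: [0.001, 0.421, 0.907, 0.0]
contact_force: [0.7, 0.1, 0.4]
gripper_width: 0.187
grasp_force: 0.0
skirt z 0.1147 0.1147 1298 761
deck z 0.0902
{'t': 5.883, 'eef_pos': [0.573, 0.103, 0.125], 'tool_rot': [0.001, 0.421, 0.907, 0.0], 'contact_force': [-0.878, -0.035, -0.153], 'torque': [0.001, -0.0, -0.05], 'gripper_width': 0.19, 'grasp_force': 0.0}
q7 0.6590159535436317
```

```bash
cat > chk.py <<'E'
# exit 1 if the knob has dropped or the twist torque is high
from h import *
import sys
c=bot.read_camera("wrist"); yy,xx=np.mgrid[60:300:2,120:400:2]; P=world(c,np.c_[xx.ravel(),yy.ravel()].astype(float))
r=np.hypot(P[:,0]-.571,P[:,1]-.1045); z=np.median(P[(r>.022)&(r<.034)&(P[:,2]>.098)&(P[:,2]<.128)&(P[:,0]<.565),2])
o=bot.get_obs(); w,x,y,_=o["tool_rot"]
print("skirt",z.round(4),"tool as knob angle",round(2*np.arctan2(y,x)-np.pi+.137,3),"Mz",o["torque"][2].round(3),"F",o["contact_force"].round(1),o["t"].round(1))
sys.exit(int(z<.1125 or abs(o["torque"][2])>.4))
E
J="python3 -m jog"; q=">/dev/null"
python3 -m jog '[[0,0,0,0.02],[0,0,0,0.04],[0,0,0,0.05],[0,0,0,0.05]]' >/dev/null && python3 chk.py && python3 -m jog '[[0,0,0,0.02],[0,0,0,0.04],[0,0,0,0.05],[0,0,0,0.05]]' >/dev/null && python3 chk.py && python3 -m jog '[[0,0,0,0.02],[0,0,0,0.04],[0,0,0,0.05],[0,0,0,0.05]]' >/dev/null && python3 chk.py && python3 -m jog '[[0,0,0,0.02],[0,0,0,0.04],[0,0,0,0.05],[0,0,0,0.05]]' >/dev/null && python3 chk.py
```

```text
Traceback (most recent call last):
  File "chk.py", line 7, in <module>
    print("skirt",z.round(4),"tool as knob angle",round(2*np.arctan2(y,x)-np.pi+.137,3),"Mz",o["torque"][2].round(3),"F",o["contact_force"].round(1),o["t"].round(1))
                                                                                                                                                     ^^^^^^^^^^^^
AttributeError: 'float' object has no attribute 'round'
```

```bash
sed -i 's/o\["t"\].round(1)/round(o["t"],1)/' chk.py; python3 chk.py && 
python3 -m jog '[[0,0,0,0.02],[0,0,0,0.04],[0,0,0,0.05],[0,0,0,0.05]]' >/dev/null && python3 chk.py && python3 -m jog '[[0,0,0,0.02],[0,0,0,0.04],[0,0,0,0.05],[0,0,0,0.05]]' >/dev/null && python3 chk.py && python3 -m jog '[[0,0,0,0.02],[0,0,0,0.04],[0,0,0,0.05],[0,0,0,0.05]]' >/dev/null && python3 chk.py
```

```text
skirt 0.1147 tool as knob angle -0.781 Mz 0.022 F [ 0.4 -0.   0.7] 6.3
skirt 0.1147 tool as knob angle -0.831 Mz 0.113 F [-1.2 -2.4  1.7] 6.7
skirt 0.1146 tool as knob angle -0.881 Mz 0.141 F [-0.2 -2.6  0.1] 7.1
skirt 0.1146 tool as knob angle -0.931 Mz 0.178 F [-2.1 -3.6  0.2] 7.5
```

```bash
python3 -m jog '[[0,0,0,0.02],[0,0,0,0.03],[0,0,0,0.04],[0,0,0,0.04]]' >/dev/null && python3 chk.py; python3 st.py scan1
```

```text
skirt 0.1145 tool as knob angle -0.971 Mz 0.156 F [-1.  -4.8 -1.6] 7.8
skirt z 0.1145 0.1145 1268 675
deck z 0.0902
{'t': 7.9, 'eef_pos': [0.572, 0.103, 0.124], 'tool_rot': [-0.0, 0.526, 0.85, -0.0], 'contact_force': [-1.908, -4.464, -1.779], 'torque': [-1.026, 0.315, 0.128], 'gripper_width': 0.186, 'grasp_force': 3.952}
q7 0.45693978951344805
```

View pics/scan1.png

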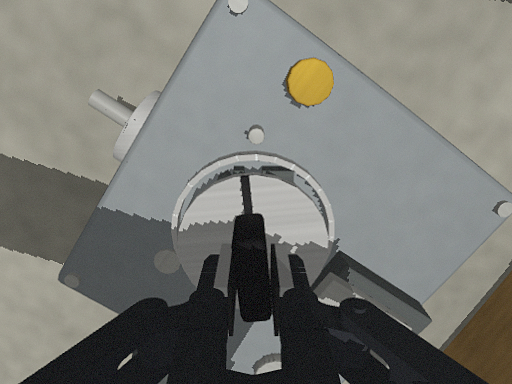

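The pointer at (245,180) is following the fingers with a small lag, and the stud is at (256,135). The knob is still riding on the ring, so I'll keep scanning.

```bash
python3 -m jog '[[0,0,0,0.02],[0,0,0,0.04],[0,0,0,0.05],[0,0,0,0.05]]' >/dev/null && python3 chk.py && python3 -m jog '[[0,0,0,0.02],[0,0,0,0.04],[0,0,0,0.05],[0,0,0,0.05]]' >/dev/null && python3 chk.py && python3 -m jog '[[0,0,0,0.02],[0,0,0,0.04],[0,0,0,0.05],[0,0,0,0.05]]' >/dev/null && python3 chk.py && python3 -m jog '[[0,0,0,0.02],[0,0,0,0.04],[0,0,0,0.05],[0,0,0,0.05]]' >/dev/null && python3 chk.py && python3 -m jog '[[0,0,0,0.02],[0,0,0,0.04],[0,0,0,0.05],[0,0,0,0.05]]' >/dev/null && python3 chk.py
```

```text
skirt 0.1072 tool as knob angle -1.02 Mz 0.023 F [-1.6 -0.8 -2. ] 8.3
```

The knob dropped fully home: the skirt's top is at 0.107. Now I'll open, rise, and turn back to line up with the keeper.

```bash
python3 -m jog '[[0,0,0,0],[0,0,0,0],[0,0,0,0],[0,0,-1,0],[0,0,-3,0],[0,0,-6,0],[0,0,-8,0]]' 0.3 20
python3 -m jog '[[0,0,0,-0.1],[0,0,0,-0.2],[0,0,0,-0.3],[0,0,0,-0.4],[0,0,0,-0.5],[0,0,0,-0.6],[0,0,0,-0.7],[0,0,0,-0.8],[0,0,0,-0.9],[0,0,0,-0.98],[0,0,0,-1.02],[0,0,0,-1.02],[0,0,0,-1.02]]'
python3 st.py home
python3 - <<'E'
from h import *
import pickle
c=pickle.load(open("w.pkl","rb"));yy,xx=np.mgrid[0:384,0:512];px=np.c_[xx.ravel(),yy.ravel()].astype(float)
P=world(c,px)
k=(np.hypot(P[:,0]-.657,P[:,1]-.0925)<.03)&(abs(P[:,2]-.1445)<.004);Q=plane(c,px[k],.1445)[:,:2]
print("thumb",k.sum(),cv2.minAreaRect((Q*1000).astype(np.float32)) if k.sum()>5 else "")
E
```

```text
t: 8.87
eef_pos: [0.5732, 0.1036, 0.2074]
tool_rot: [0.001, 0.547, 0.837, 0.001]
contact_force: [-0.7, -0.2, 0.1]
gripper_width: 0.35
grasp_force: 0.0
t: 9.95
eef_pos: [0.5727, 0.1036, 0.2053]
tool_rot: [0.001, 0.07, 0.998, 0.0]
contact_force: [0.3, 1.4, -0.9]
gripper_width: 0.352
grasp_force: 0.0
skirt z 0.1071 0.1071 842 370
deck z 0.0902
{'t': 10.0, 'eef_pos': [0.573, 0.104, 0.205], 'tool_rot': [0.0, 0.07, 0.998, 0.0], 'contact_force': [0.347, 0.375, -0.064], 'torque': [0.014, 0.023, 0.016], 'gripper_width': 0.349, 'grasp_force': 0.0}
q7 1.274914510639243
thumb 408 ((653.0555419921875, 94.24958038330078), (19.51174545288086, 13.227278709411621), 81.92897033691406)
```

View pics/home.png

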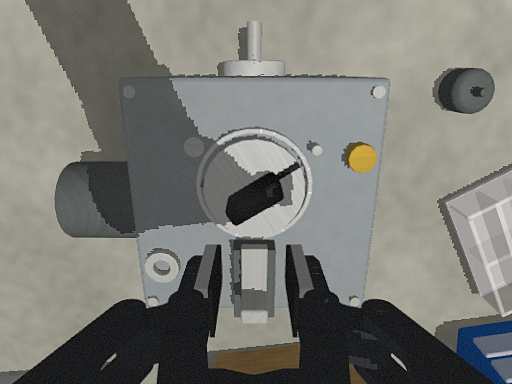

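The knob now points to the tall stud at (316,150), and the keeper's thumb is at (255,316). I'll move over it and grip.

```bash
python3 -m jog '[[-3,0,0,0],[-6,0.1,0,0],[-8.35,0.1,0,0],[-8.35,0.1,0,0],[-8.35,0.1,2,0],[-8.35,0.1,4,0],[-8.35,0.1,6,0],[-8.35,0.1,7,0],[-8.35,0.1,7.6,0],[-8.35,0.1,8,0],[-8.35,0.1,8,0]]' 0.1 20
python3 -m jog '[[0,0,0,0],[0,0,0,0],[0,0,0,0],[0,0,0,0],[0,0,0,0],[0,0,0,0]]' 0.7 20
```

```text
t: 10.92
eef_pos: [0.655, 0.0932, 0.1245]
tool_rot: [-0.0, 0.069, 0.998, -0.0]
contact_force: [-0.4, 0.1, -0.1]
gripper_width: 0.448
grasp_force: 0.0
t: 11.42
eef_pos: [0.6559, 0.0926, 0.1256]
tool_rot: [0.001, 0.069, 0.998, 0.0]
contact_force: [-1.2, -1.6, 6.0]
gripper_width: 0.229
grasp_force: 25.1
```

Gripped. I'll slide it gently along tool +x, which is the unit's −x.

```bash
python3 -m jog '[[0.1,0,0,0],[0.2,0,0,0],[0.3,0,0,0],[0.4,0,0,0],[0.5,0,0,0],[0.5,0,0,0]]'; python3 -m jog '[[0.1,0,0,0],[0.2,0,0,0],[0.3,0,0,0],[0.4,0,0,0],[0.4,0,0,0]]';python3 -m jog '[[0.1,0,0,0],[0.2,0,0,0],[0.3,0,0,0],[0.4,0,0,0],[0.5,0,0,0],[0.6,0,0,0],[0.6,0,0,0]]'
```

```text
t: 11.92
eef_pos: [0.6513, 0.0933, 0.1256]
tool_rot: [0.001, 0.069, 0.998, 0.0]
contact_force: [0.0, -2.4, 6.1]
gripper_width: 0.232
grasp_force: 25.1
t: 12.33
eef_pos: [0.6474, 0.0938, 0.1256]
tool_rot: [0.001, 0.069, 0.998, 0.0]
contact_force: [0.8, -2.6, 5.7]
gripper_width: 0.226
grasp_force: 25.1
t: 12.92
eef_pos: [0.6415, 0.0946, 0.1256]
tool_rot: [0.001, 0.069, 0.998, 0.0]
contact_force: [1.8, -2.5, 6.0]
gripper_width: 0.229
grasp_force: 25.1
```

```bash
python3 -m jog '[[0.1,0,0,0],[0.2,0,0,0],[0.2,0,0,0]]'|grep -E 'pos|force:'; python3 -m jog '[[0.05,0,0,0],[0.1,0,0,0],[0.1,0,0,0]]'|grep -E 'pos|force:'; python3 -m jog '[[0.05,0,0,0],[0.1,0,0,0],[0.1,0,0,0]]'|grep -E 'pos|force:'
```

```text
eef_pos: [0.6403, 0.0948, 0.1257]
contact_force: [3.6, -3.0, 4.5]
grasp_force: 24.9
eef_pos: [0.6402, 0.0948, 0.1258]
contact_force: [7.4, -3.2, 3.2]
grasp_force: 24.7
eef_pos: [0.6401, 0.0948, 0.1259]
contact_force: [9.5, -3.9, 0.5]
grasp_force: 24.5
```

The arm stopped at about 16 mm of travel, with the force rising softly. I'll let go and measure the keeper from the earlier viewpoint.

```bash
python3 -m jog '[[0,0,0,0],[0,0,0,0],[0,0,0,0],[0,0,0,0],[0,0,-2,0],[0,0,-5,0],[0,0,-8,0],[3,0,-8,0],[6.4,0,-8,0],[6.4,0,-8,0],[6.4,0,-8,0]]' 0.1 20
python3 st.py keep
python3 - <<'E'
from h import *
import pickle
c=pickle.load(open("w.pkl","rb"));yy,xx=np.mgrid[0:384,0:512];px=np.c_[xx.ravel(),yy.ravel()].astype(float)
P=world(c,px)
k=(np.hypot(P[:,0]-.647,P[:,1]-.0935)<.035)&(abs(P[:,2]-.1445)<.004);Q=plane(c,px[k],.1445)[:,:2]
print("thumb",k.sum(),cv2.minAreaRect((Q*1000).astype(np.float32)))
E
```

```text
t: 14.58
eef_pos: [0.5708, 0.1053, 0.2043]
tool_rot: [-0.001, 0.068, 0.998, 0.0]
contact_force: [1.1, -0.1, 1.0]
gripper_width: 0.449
grasp_force: 0.0
skirt z 0.1073 0.1072 880 371
deck z 0.0902
{'t': 14.633, 'eef_pos': [0.572, 0.105, 0.205], 'tool_rot': [-0.0, 0.068, 0.998, 0.0], 'contact_force': [0.989, 0.189, -0.04], 'torque': [-0.04, -0.036, 0.013], 'gripper_width': 0.449, 'grasp_force': 0.0}
q7 1.2780223422473536
thumb 465 ((638.3662109375, 96.18791961669922), (19.754724502563477, 13.508272171020508), 82.15569305419922)
```

View pics/keep.png

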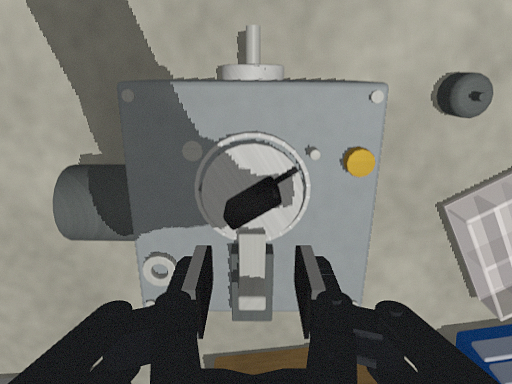

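The keeper is in over the skirt at (252,240) and the thumb is at (252,302). I'll move clear and compare with the fixed cameras, before and after.

```bash
python3 -m jog '[[0,0,-4,0],[0,4,-6,0],[0,8,-6,0],[0,12,-6,0],[0,16,-6,0],[0,20,-6,0],[0,20,-6,0],[0,20,-6,0]]'
python3 - <<'E'
from h import *
import pickle
M=lambda a:np.array([[np.cos(a),np.sin(a)],[-np.sin(a),np.cos(a)]])
for n in("top","scene"):
  b=bot.read_camera(n); pickle.dump(b,open(n+"2.pkl","wb"))
  for c in(pickle.load(open(n+".pkl","rb")),b):
    yy,xx=np.mgrid[130:280,180:320];px=np.c_[xx.ravel(),yy.ravel()].astype(float);P=world(c,px)
    Q=plane(c,px,.1445)[:,:2]; U=(Q-[.571,.1042])@M(-.137).T
    k=(U[:,0]>.055)&(U[:,0]<.105)&(abs(U[:,1])<.018)&(P[:,2]>.137)&(P[:,2]<.152)
    print(n,k.sum(),U[k].mean(0).round(4),U[k,0].min().round(4),U[k,0].max().round(4))
t=pickle.load(open("top2.pkl","rb"));s=pickle.load(open("scene2.pkl","rb"));t0=pickle.load(open("top.pkl","rb"));s0=pickle.load(open("scene.pkl","rb"))
C=lambda a,y,x:cv2.resize(a["pixels"][y:y+50,x:x+65],None,fx=6,fy=6,interpolation=2)
cv2.imwrite("pics/cmp.png",np.vstack([np.hstack([C(t0,145,200),C(s0,200,215)]),np.hstack([C(t,145,200),C(s,200,215)])])[:,:,::-1])
E
```

```text
t: 15.3
eef_pos: [0.6004, 0.3064, 0.2633]
tool_rot: [-0.0, 0.066, 0.998, 0.0]
contact_force: [-0.3, -0.7, 0.4]
gripper_width: 0.45
grasp_force: 0.0
top 26 [ 0.082 -0.001] 0.0756 0.0881
top 24 [ 0.0664 -0.0008] 0.0597 0.0721
scene 33 [0.0862 0.0023] 0.08 0.092
scene 35 [0.0709 0.0025] 0.0647 0.0771
```

View pics/cmp.png

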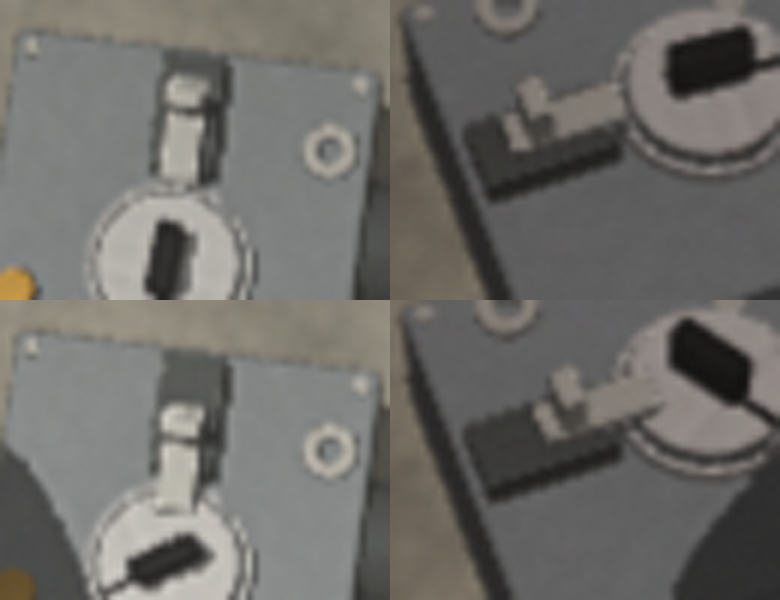

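All three cameras agree on about 15.5 mm of travel, so it is roughly 2 mm short of home. I'll finish by pushing the thumb from behind with shut fingers, gently.

```bash
python3 -m jog '[[-3,-4,0,0],[-6,-8,0,0],[-9.1,-12,0,0],[-9.1,-16,0,0],[-9.1,-20.5,0,0],[-9.1,-20.5,0,0],[-9.1,-20.5,3,0],[-9.1,-20.5,6,0],[-9.1,-20.5,9,0],[-9.1,-20.5,11,0],[-9.1,-20.5,12.5,0],[-9.1,-20.5,13.4,0],[-9.1,-20.5,13.9,0],[-9.1,-20.5,13.9,0],[-9.1,-20.5,13.9,0]]' 1 20
python3 -m jog '[[0.1,0,0,0],[0.2,0,0,0],[0.3,0,0,0],[0.3,0,0,0]]'|grep -E 'pos|ct_force:'; python3 -m jog '[[0.1,0,0,0],[0.2,0,0,0],[0.2,0,0,0]]'|grep -E 'pos|ct_force:'
```

```text
t: 16.65
eef_pos: [0.663, 0.0864, 0.1264]
tool_rot: [0.001, 0.069, 0.998, 0.0]
contact_force: [-0.5, -0.2, -0.1]
gripper_width: 0.0
grasp_force: 0.0
eef_pos: [0.6594, 0.0877, 0.1261]
contact_force: [-0.8, -0.0, 0.1]
eef_pos: [0.6572, 0.0878, 0.1256]
contact_force: [-0.0, 0.4, 0.1]
```

```bash
python3 -m jog '[[0,0.2,0,0],[0,0.4,0,0],[0.1,0.4,0,0],[0.1,0.4,0,0]]'|grep -E 'pos|ct_force:'; python3 -m jog '[[0.1,0,0,0],[0.1,0,0,0]]'|grep -E 'pos|ct_force:'; python3 -m jog '[[0.1,0,0,0],[0.1,0,0,0]]'|grep -E 'pos|ct_force:'; python3 -m jog '[[0.1,0,0,0],[0.1,0,0,0]]'|grep -E 'pos|ct_force:'
```

```text
eef_pos: [0.6569, 0.0923, 0.1254]
contact_force: [0.3, 0.5, -0.2]
eef_pos: [0.6563, 0.092, 0.1256]
contact_force: [0.7, -0.4, 0.3]
eef_pos: [0.6562, 0.092, 0.1258]
contact_force: [4.6, -0.5, -2.1]
eef_pos: [0.6561, 0.092, 0.126]
contact_force: [7.8, -1.1, -3.3]
```

Run:
```python
from h import *
import pickle
a=-.137;M=np.array([[np.cos(a),np.sin(a)],[-np.sin(a),np.cos(a)]])
for f in("w1","w","top","top2","scene","scene2"):
  c=pickle.load(open(f+".pkl","rb")); yy,xx=np.mgrid[0:384,0:512];px=np.c_[xx.ravel(),yy.ravel()].astype(float);P=world(c,px)
  U=(P[:,:2]-[.571,.1042])@M.T
  s=(np.hypot(*U.T)<.046)&(abs(P[:,2]-.107)<.003)
  # skirt circle from its -x half outline
  r=cv2.minEnclosingCircle((plane(c,px[s],.107)[:,:2]*1000).astype(np.float32))
  V=(plane(c,px,.1185)[:,:2]-np.array(r[0])/1000)@M.T; n=(abs(P[:,2]-.1185)<.0045)&(abs(V[:,1])<.006)&(V[:,0]>.015)&(V[:,0]<.08)
  W=(plane(c,px,.1445)[:,:2]-np.array(r[0])/1000)@M.T; t=(abs(P[:,2]-.1445)<.006)&(abs(W[:,1])<.009)&(W[:,0]>.05)&(W[:,0]<.1)
  print(f,"circle",np.round(r[0],1),round(r[1],1),"nose",V[n,0].min().round(4),"thumb",W[t,0].min().round(4),W[t,0].max().round(4))
```

```text
w1 circle [574.6 105.5] 41.4 nose 0.0372 thumb 0.0716 0.0872
w circle [571.  105.6] 38.1 nose 0.0252 thumb 0.0596 0.0747
top circle [568.3 103.8] 37.6 nose 0.0429 thumb 0.0782 0.0907
top2 circle [570.6 108.2] 42.5 nose 0.025 thumb 0.0622 0.073
scene circle [575.1 106.4] 40.4 nose 0.0152 thumb 0.0762 0.0883
scene2 circle [573.8 105.3] 38.7 nose 0.0264 thumb 0.0621 0.0738
```

Against a well-fitted skirt circle, the nose is now 25–26 mm from the axis and the thumb about 68 mm, where home is 27 and 69. It also holds firm at 8 N. So the keeper is home and simply started about 2 mm in. I'll back off, check and hand in.

```bash
python3 -m jog '[[-0.5,0,0,0],[-1,0,0,0],[-1,0,-2,0],[-1,0,-5,0],[-1,0,-8,0],[-1,0,-11,0],[-1,0,-11,0],[-1,0,-11,0],[-1,0,-11,0]]'
python3 - <<'E'
from h import *
c=bot.read_camera("wrist");P=world(c,np.c_[tuple(a.ravel() for a in np.mgrid[0:512:2,0:384:2])].astype(float)) 
r=np.hypot(P[:,0]-.571,P[:,1]-.1045);k=(r>.024)&(r<.034)&(P[:,0]<.565)&(P[:,2]>.098)&(P[:,2]<.128);print("skirt z",np.median(P[k,2]),k.sum())
o=bot.get_obs();print(o["contact_force"],o["eef_pos"],abs(np.array(o["joint_vel"])).max())
print(bot.hand_in())
E
```

```text
t: 18.82
eef_pos: [0.6633, 0.0909, 0.2348]
tool_rot: [-0.001, 0.069, 0.998, -0.0]
contact_force: [-0.7, 0.1, -0.0]
gripper_width: -0.0
grasp_force: 0.0
skirt z 0.10726080967421217 408
[0.27596623 0.78182726 0.53076826] [0.66294784 0.09084295 0.23410471] 0.008850566124666346
the job is handed in; nothing more can be done
None
```

The job is handed in at about 19 s: the selector dropped fully home in the tall-stud gate, the keeper is against its stop over the skirt by force and camera measurements, and the arm is clear; the hand-in gave no verdict.

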